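# Roll the grinding jar up the loading ramp into the jar mill and shut its gate

## Robot

A 6-joint arm with a two-finger parallel gripper is mounted at the origin on a cart in front of the work surface, level with it; the furniture and walls round the work are solid. World frame = base frame: x ahead of the robot, y to its left, z up, the work surface at z = 0. Lengths are in mm, angles in rad, forces in N, time in s.
With the tool pointing down it reaches from about 325 to 875 mm from the base axis. Payload 4.4 kg.
Tool frame: the origin (TCP) lies on the centre line of the jaws, within the pads' length; the fingertips stand ahead of it and the grasp point (between the pads) lies 6 mm ahead of it (ctrl.tcp_to_tips is the z of the fingertips in the tool frame, in mm); z points along the fingers, y is the line along which they close (so a half turn about z gives the same grasp; the last joint's range is limited). The gripper opens to 85 mm and grips with 20 to 120 N. Pads are 22 mm wide; open, the fingers measure 114 mm over their backs; the gripper's body (76 mm by 85 mm) begins 54 mm behind the grasp point. The pads swing forward as they close: fully open they stand 13 mm farther back than shut.
Start: joints at [0.952, 0.207, 1.542, -0, 1.393, -0.15], TCP at [259.804, 512.962, 256.282] pointing down, gripper open.
Joint ranges: [-2.73, 2.73], [-0.86, 2.22], [0.23, 2.46], [-1.11, 4.25], [0.08, 2.63], [-2.82, 2.82]. Speed limits (rad/s): [2.79, 2.79, 3.14, 3.14, 3.14, 3.14].

## Interface

Orientations are given as a 3x3 rotation matrix whose columns are the frame's x, y, z axes.
In Python, from plant import ctrl, sensors, optics gives the robot as it stands. Calls block until the motion is done:
- ctrl.move_ptp(position, orientation): joint-space move of the TCP to a pose.
- ctrl.move_l(position, rot=None, vel=150, threshold=None): straight line of the TCP; rot=None keeps the orientation; vel is the mean speed in mm/s. With threshold (N) it stops when the force on the tool has changed by that much, and returns True; else False.
- ctrl.set_joints(angles): joint-space move.
- ctrl.gripper_to(opening, force=None): finger opening in mm; force is the grip in N (None keeps the last); returns when the fingers have stopped.
- ctrl.hold(seconds).
- ctrl.solve_ik(position, orientation): joint angles nearest the present ones, or None.
- sensors.read_state(): the state.
- optics.grab_frame(name): name is "scene" or "top"; returns (picture, depth): 400x640x3 uint8, red, green, blue; 400x640 float32, mm along the optical axis (not along the pixel's ray), 0 where there is no reading.
- optics.camera_params(name): a dict with "mtx" (3x3 intrinsics, pixels), "k1" (the pictures are not rectified: a ray, as slopes to the right and down, at radius r is drawn at 1 + k1 r^2 times it, then the intrinsics apply), "R" (3x3) and "t" (3): a world point X has camera coordinates R X + t. Camera axes: x right, y down, z forward; pixel columns grow to the right and rows downward; lengths in mm; the calibration is good to about 2 mm. A picture is of the moment at which its call begins. camera_params takes no time and is no camera call.
A pose or a line that the arm cannot do raises ctrl.MotionError and nothing moves.
- ctrl.finish_job(): hands the job in; it is judged then, once.
The state is a dict: "t": time; "q": joint angles; "qvel": joint speeds; "tau": joint torques, N m; "eef_pos": TCP position; "eef_rot": TCP orientation; "force": force on the tool from outside, world axes, zero at the start; "wrist_torque": the same for the moment, N m; "grip_width": finger opening in mm; "grasp_force": force on a finger pad.
Only numpy, scipy, OpenCV 4.12 (cv2) and the standard library are available. Lean on these libraries where they do the work, as an engineer would, in place of code of your own. Each camera call takes 0.05 s, during which the arm holds its last target. There are 200 camera calls.

## Task

Load the jar mill: with your fingertips behind the white grinding jar, push it up the steel ramp and over the front roller until it drops home between the two rollers; keep pushing steadily so that it never rolls back or runs free on the ramp, and do not grip it or lift it. Then push the yellow gate bar round behind the jar, fully shut against its stop, and leave it so. Do not disturb the brass weight, the empty glass or the sample jar that stand beside the mill.

Things in the scene. Friction and masses are not known exactly. Their poses are not given: they have to be found in the camera images.
- mill: Bench-top jar mill, fixed on the bench: low grey base, two black rubber rollers, steel loading ramp in front, grey end plates 45 mm high with inner faces at y = +-57 mm. Origin on the bench under the middle between the rollers; z up, x from the ramp's foot towards the rollers (the way the jar must go), y to the left along the roller axles.
- ramp: Loading ramp, steel sheet, slope 0.16 rad. Origin mid-width on its running surface where that plane touches the front roller (mill frame x = -26, z = 33 mm). x points up the slope, y left, z square to the surface. The sheet runs from x = -174 to -6 mm, with side flanges 12 mm high (inner faces y = +-54 mm) and a lip 6 mm high at its foot (x = -173 to -168 mm).
- front_axle (a point): Middle of the front roller's axle, mill frame x = -24, z = 20.8 mm. Both rollers are 25 mm in diameter, 112 mm long and free to turn; the rear axle is at x = +24 mm. A jar whose middle is past the front axle rolls on by itself, 7 mm down into the seat, and stays there.
- seat (a point): Where the jar's middle lies when it is home on both rollers: 55.9 mm above the mill's origin.
- rail (a point): Middle of the steel guard rail behind the rear roller, an 8 mm round bar along y (mill frame x = +38.5, z = 60 mm); its posts are 72 mm high. It stops the jar from passing the rear roller; 4.5 mm clear of the seated jar.
- drive_box (a point): Middle of the top of the mill's blue drive box, 116 mm along x, 82 mm along y, 70 mm high (its dial 81 mm), to the right (-y) of the rollers.
- jar: Closed grinding jar lying across the ramp, 0.36 to 0.59 kg, 98 mm long: slippery white wall of 56 mm diameter, blue lid at +y, and two black rubber bands (60 mm diameter, 14 mm wide, centred at y = -35 and +33 mm) on which it rolls. Origin in its middle; y along its axis, x and z turn as it rolls. It rolls down the ramp if let go; pushing takes 1 to 4 N at the white wall between the bands.
- jar_start (a point): Where the jar's middle lies at the start, resting against the lip at the ramp's foot: x = -150, z = +30 mm in the ramp's frame, which is x = -179, z = 39 mm in the mill's. The jar starts within 2 mm of the ramp's middle line.
- gate_pivot (a point): Upright pivot of the yellow gate, left of the ramp's top: mill frame x = -47, y = +74 mm, 58 mm high (mid-height of the bar); its pin is 72 mm high, on a block 20 x 20 mm.
- gate (a joint): Angle of the yellow gate bar, rad, seen from above anticlockwise. 0 = open stop (the bar points from its pivot towards the ramp's foot, splayed 0.35 rad outwards to the left), 0.35 = parallel to the ramp (mill's -x), 1.92 = shut stop (across the top of the ramp, along the mill's -y, 14 mm clear of the seated jar). Light friction, 0.03 N m: it stays where it is left.
- gate_end (a point): Point on the gate bar's middle line, 130 mm from its pivot and 58 mm above the bench. The bar is 6 mm thick and 15 mm high (50 to 65 mm above the bench), with a round black rubber tip (12 mm) at its end. To shut it, push the side that faces away from the ramp when open; that side faces the ramp's foot when shut.
- weight_1: Brass calibration weight, 22 mm in diameter, 32 mm high, loose, standing on the bench to the right of the ramp. Origin at its foot.
- weighing_glass_1: Empty clear glass cup, 36 mm in diameter, 63 mm high, loose, on the bench to the right of the ramp. Origin at its foot.
- jar_1: Sample jar with a pale screw cap, 42 mm in diameter, 62 mm high, loose, on the bench to the left of the rollers. Origin at its foot.
Things that resemble listed ones, but are neither listed nor needed, are in the scene too. What is shaped like the jar but green is not meant.

How it is judged:
By the outcome, as a careful person would: the job done as asked, in the order asked, and still so for the second after the job is handed in, with the robot touching nothing.
It also fails if it takes over 54 s, if anything falls off the work surface, if the arm or the gripper's body presses on something with over 40 N, if the wrist force passes 120 N, or if a joint passes its speed limit or range.

## Working session

There is one attempt and no reset: what is moved stays moved. The work goes in short steps, each a Python script; the robot and the scene stay as the last script left them, time stands still between calls to the robot, and variables do not carry over. Pictures are saved under pics/ and viewed, at most 10 in all, crops included, and the job is handed in when it is done.

```bash
ls; mkdir -p pics
python3 - <<'E'
from plant import ctrl,sensors,optics
import cv2,numpy as np
for n in("scene","top"):
    p,d=optics.grab_frame(n); cv2.imwrite(f"pics/{n}0.png",p[:,:,::-1]); np.savez(f"{n}0.npz",p=p,d=d)
    c=optics.camera_params(n); print(n,c)
print(ctrl.tcp_to_tips, sensors.read_state())
E
```

```text
pics
scene {'mtx': array([[442.37174338,   0.        , 328.51710588],
       [  0.        , 442.37174338, 196.84905017],
       [  0.        ,   0.        ,   1.        ]]), 'k1': -0.04971410697378581, 'R': array([[ 0.49869231, -0.86657326, -0.01888828],
       [-0.56422514, -0.30800161, -0.76601893],
       [ 0.6579939 ,  0.39266499, -0.64254046]]), 't': array([-193.59062746,  392.85758691,  484.90473296])}
top {'mtx': array([[419.5457315 ,   0.        , 320.75602957],
       [  0.        , 419.5457315 , 206.32365154],
       [  0.        ,   0.        ,   1.        ]]), 'k1': -0.07522206067711847, 'R': array([[ 0.00975857, -0.99984616,  0.01457517],
       [-0.98597128, -0.01204999, -0.16647952],
       [ 0.16662954, -0.0127461 , -0.98593719]]), 't': array([ 77.36655484, 577.6163109 , 903.720954  ])}
25.0 {'t': 0.1, 'q': array([ 9.51496960e-01,  2.07339547e-01,  1.54284147e+00, -8.92382485e-06,
        1.39349810e+00, -1.50495726e-01]), 'qvel': array([ 0.00083441, -0.00075141, -0.00356053,  0.00173403, -0.00016602,
       -0.00100944]), 'tau': array([-4.99318703e-04, -3.84092081e+01, -2.92546678e+01, -2.40669651e-04,
        4.87994359e-03,  1.69944980e-05]), 'eef_pos': array([259.42841691, 512.42764296, 255.2247108 ]), 'eef_rot': array([[-8.92109997e-01,  4.51816671e-01, -1.20396644e-03],
       [ 4.51818173e-01,  8.92108421e-01, -1.70407609e-03],
       [ 3.04138613e-04, -2.06419723e-03, -9.99997823e-01]]), 'force': array([-0.64357536, -0.34221956,  0.78348994]), 'wrist_torque': array([-0.01148068,  0.02593502, -0.01035897]), 'grasp_force': 0.0, 'grip_width': 85.45047330835094}
```

View pics/scene0.png

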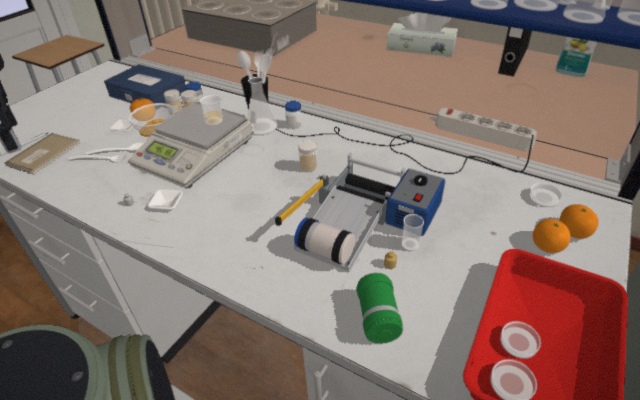

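View pics/top0.png

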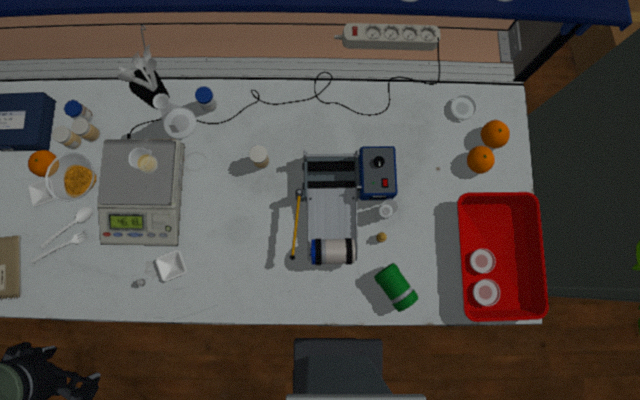

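The scene view shows the white jar at (325,243) at the foot of the ramp, the yellow gate at (302,200), the glass at (412,232), the weight at (390,260) and the sample jar at (308,157). In the top view the jar is at (333,251) and the gate runs from (299,193) to (293,257).
Possible confusions for the jar: the green jar at top (397,287) / scene (380,308) and the sample jar at top (259,157). I choose the white one with the blue lid at top (333,251), and I'll check it in a crop.

```bash
cat > h.py <<'E'
import numpy as np,cv2
from plant import ctrl,sensors,optics
def rays(n,uv):
    c=optics.camera_params(n);K=c["mtx"]
    p=(np.atleast_2d(uv).astype(float)-[K[0,2],K[1,2]])/K[0,0]
    s=p.copy()
    for _ in range(20): s=p/(1+c["k1"]*(s**2).sum(1,keepdims=True))
    return np.c_[s,np.ones(len(s))],c
def plane(n,uv,z):
    r,c=rays(n,uv);o=-c["R"].T@c["t"];d=r@c["R"]
    return o+d*((z-o[2])/d[:,2])[:,None]
def cloud(n,d):
    v,u=np.mgrid[:400,:640];r,c=rays(n,np.c_[u.ravel(),v.ravel()])
    X=(r*d.reshape(-1,1)-c["t"])@c["R"];X[d.ravel()==0]=np.nan
    return X.reshape(400,640,3)
def proj(n,X):
    c=optics.camera_params(n);x=np.atleast_2d(X)@c["R"].T+c["t"];s=x[:,:2]/x[:,2:]
    s=s*(1+c["k1"]*(s**2).sum(1,keepdims=True));K=c["mtx"];return s*K[0,0]+[K[0,2],K[1,2]]
E
python3 - <<'E'
from h import *
for n,roi in(("top",(230,130,410,320)),("scene",(230,140,450,350))):
    f=np.load(f"{n}0.npz");p,d=f["p"],f["d"];X=cloud(n,d)
    hsv=cv2.cvtColor(p,cv2.COLOR_RGB2HSV);H,S,V=[hsv[...,i].astype(int) for i in range(3)]
    R=np.zeros((400,640),bool);R[roi[1]:roi[3],roi[0]:roi[2]]=1
    z=X[...,2]
    print(n,"bench z",np.nanmedian(z[R]))
    def rep(name,m):
        m=R&m&np.isfinite(z)
        m=cv2.morphologyEx(m.astype(np.uint8),cv2.MORPH_OPEN,np.ones((2,2)))
        k,l,st,ce=cv2.connectedComponentsWithStats(m)
        for i in range(1,k):
            if st[i,4]<30: continue
            P=X[l==i];r=cv2.minAreaRect(P[:,:2].astype(np.float32))
            print(name,st[i,4],ce[i].round(1),"med",np.median(P,0).round(1),"rect",np.round(r[0],1),np.round(r[1],1),round(r[2],1),"z",np.percentile(z[l==i],[5,95]).round())
    rep("blue",(H>100)&(H<130)&(S>120)&(V>50))
    rep("bluetop",(H>100)&(H<130)&(S>100)&(z>62)&(z<85))
    rep("yellow",(H>15)&(H<32)&(S>130)&(V>100))
    rep("white jar",(z>25)&(z<75)&(S<60)&(V>150))
    rep("black",(V<50)&(z>15)&(z<75))
    rep("high",(z>52)&(z<64))
    r=p[roi[1]:roi[3],roi[0]:roi[2],::-1]
    cv2.imwrite(f"pics/{n}0c.png",cv2.resize(r,None,fx=2.8 if n=="scene" else 3.1,fy=2.8 if n=="scene" else 3.1,interpolation=cv2.INTER_CUBIC))
E
```

```text
top bench z 0.6436932333969873
blue 76 [380.9 194.5] med [602.1 -49.6  66.6] rect [604.3 -58.9] [14.3 88. ] 11.4 z [60. 70.]
blue 91 [313.8 252.4] med [nan nan nan] rect [472.   97.7] [50.7  8.8] 0.7 z [nan nan]
bluetop 274 [372.8 181.7] med [nan nan nan] rect [nan nan] [0. 0.] 0.0 z [nan nan]
bluetop 36 [395.5 166.5] med [675.4 -85.3  64.9] rect [676.6 -91.2] [15.8 61.2] 85.3 z [-1. 71.]
bluetop 64 [314.1 251.3] med [nan nan nan] rect [473.6  96.6] [32.8 11. ] 0.8 z [nan nan]
yellow 146 [296.6 226.3] med [534.1 138.4  37.3] rect [531.  138.7] [  3.3 131.5] 84.9 z [-3. 67.]
black 1038 [336.6 173.5] med [nan nan nan] rect [654.1  51.7] [ 75.3 125.1] 1.6 z [nan nan]
black 34 [373.6 165.7] med [665.9 -32.8  71.5] rect [666.6 -33.7] [22.8 10.6] 36.2 z [68. 77.]
black 104 [364.1 196.1] med [nan nan nan] rect [602.3 -19.9] [44.8 12.6] 69.7 z [nan nan]
black 59 [384.8 198.2] med [600.8 -65.9  32.9] rect [598.5 -69.1] [13.3 48.6] 9.1 z [-1. 57.]
black 155 [318.8 252.9] med [470.1  86.9  62.9] rect [472.4  86.4] [55.1 14.2] 1.0 z [43. 69.]
black 127 [349.8 251.7] med [nan nan nan] rect [473.9
[... 2374 characters left out ...]
  61.1] rect [729.5 233.8] [115.6  35.8] 9.3 z [48. 63.]
high 107 [364.4 164.7] med [689.8  94.4  60. ] rect [723.5  92.7] [99.1 76. ] 18.0 z [-0. 64.]
high 51 [393.3 172.9] med [nan nan nan] rect [726.7  33.4] [89.7 34.3] 21.5 z [nan nan]
high 260 [301.9 202.6] med [542.  141.4  54. ] rect [562.2 152.8] [ 46.4 215.2] 84.6 z [-1. 60.]
high 289 [410.3 213.7] med [nan nan nan] rect [589.8 -55.1] [48.6 80.8] 17.7 z [nan nan]
high 83 [413.6 228.6] med [559.9 -76.6  55.5] rect [576.5 -79.7] [21.6 48.7] 61.4 z [34. 62.]
high 513 [324.  240.4] med [nan nan nan] rect [462.6  50.3] [ 36.8 103.2] 25.4 z [nan nan]
high 1122 [380.5 300. ] med [nan nan nan] rect [394.7 -86.9] [95.4 30.6] 35.8 z [nan nan]
```

View pics/top0c.png

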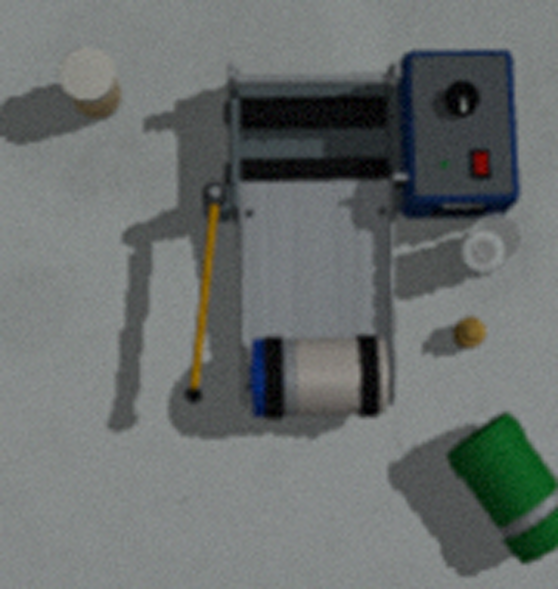

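The crop confirms the choice: a white wall, blue lid at left and two black bands, lying at the ramp's foot (crop centre (318,376)). The gate pin is at (212,192), the roller ends at x = 240 to 390, and the drive box is on the right.

Run:
```python
from h import *
s=lambda *a: np.array(a)/3.1+[230,130]-0.34
for n in("top","scene"):
    c=optics.camera_params(n);print(n,(-c["R"].T@c["t"]).round())
print("rollers",plane("top",[s(241,168),s(390,168),s(241,112),s(388,112)],33.3).round(1).tolist())
print("pivot",plane("top",[s(212,189)],72).round(1),"gate tip",plane("top",[s(193,394)],65).round(1))
print("rail",plane("top",[s(235,77),s(395,79)],64).round(1).tolist())
print("jar ends",plane("top",[s(254,376),s(386,376)],69).round(1).tolist())
print("box",plane("top",[s(404,53),s(511,53),s(516,205),s(404,207)],70).round(1).tolist())
print("weight",plane("top",[s(469,330)],32).round(1),"glass",plane("top",[s(484,247)],63).round(1),"sample",plane("top",[s(89,76)],62).round(1))
f=np.load("top0.npz");X=cloud("top",f["d"]);p=f["p"]
# black roller regions by depth
V=p.max(2)
for (r0,r1) in((160,174),(177,190)):
    m=np.zeros((400,640),bool);m[r0:r1,300:362]=1;m&=(V<60)&(np.abs(X[...,2]-30)<8)
    P=X[m];e=cv2.fitLine(P[:,:2].astype(np.float32),cv2.DIST_L2,0,.01,.01).ravel();print(P.mean(0).round(1),np.percentile(P[:,1],[1,99]).round(1),np.percentile(P[:,0],[2,98]).round(1),"yaw",np.arctan(-e[0]/e[1]).round(4) if abs(e[1])>1e-6 else 0)
# jar ridge
m=np.zeros((400,640),bool);m[235:268,305:362]=1
P=X[m&(X[...,2]>45)];P=P[(P[:,1]>0)&(P[:,1]<106)]
print("jar y",np.percentile(P[:,1],[1,99]).round(1));
for lo,hi in((10,30),(35,70),(80,92)):
    Q=P[(P[:,1]>lo)&(P[:,1]<hi)];A=np.c_[Q[:,0],Q[:,2],np.ones(len(Q))];b=-(Q[:,0]**2+Q[:,2]**2);w=np.linalg.lstsq(A,b,rcond=None)[0]
    print("circle",lo,(-w[:2]/2).round(1),np.sqrt((w[0]**2+w[1]**2)/4-w[2]).round(1))
```

```text
top [418.  96. 986.]
scene [  -1. -237.  609.]
rollers [[631.8, 115.1, 33.3], [633.2, 3.2, 33.3], [675.1, 115.7, 33.3], [676.7, 4.5, 33.3]]
pivot [[607.4 134.8  72. ]] gate tip [[461.4 145.8  65. ]]
rail [[693.3, 119.9, 64.0], [693.5, 2.1, 64.0]]
jar ends [[474.3, 103.0, 69.0], [475.2, 10.0, 69.0]]
box [[711.6, -4.0, 70.0], [713.0, -83.1, 70.0], [598.9, -84.2, 70.0], [596.4, -3.2, 70.0]]
weight [[512.  -54.9  32. ]] glass [[569.1 -61.7  63. ]] sample [[693.3 227.5  62. ]]
[677.1  63.3  30.3] [  4.4 128.6] [666.2 689.4] yaw 0.0142
[632.5  61.3  31.3] [  0.3 127.7] [624.4 641.1] yaw 0.0288
jar y [ 10.  104.3]
circle 10 [476.9  40.3] 27.7
circle 35 [476.   40.4] 26.3
circle 80 [474.9  40.1] 27.9
```

Mill fit: origin about (654.5, 59.3), yaw about 0.01, and the jar, roller and pivot measurements agree to within 2 mm. Next I approach the jar with both fingertips just inside its bands and touch it gently.

```bash
cat >> h.py <<'E'
O=np.array([654.5,59.3,0]);YAW=.01
M=np.array([[np.cos(YAW),-np.sin(YAW),0],[np.sin(YAW),np.cos(YAW),0],[0,0,1]])
W=lambda x,y,z:O+M@np.array([x,y,z],float)      # mill -> world
TP=25
def rot(a):   # tool down, pushing side (-tool x) towards mill direction a
    a+=YAW;c,s=np.cos(a),np.sin(a);return np.array([[-c,-s,0],[-s,c,0],[0,0,-1.]])
def mill(): return M.T@(sensors.read_state()["eef_pos"]-O)
def st(): s=sensors.read_state();print("t",round(s["t"],2),"mill",mill().round(1),"F",s["force"].round(2),"w",round(s["grip_width"],1))
E
python3 - <<'E'
from h import *
ctrl.gripper_to(15)
ctrl.move_ptp(W(-245,-1.5,200),rot(0)); st()
ctrl.move_l(W(-245,-1.5,29+TP),vel=120); ctrl.hold(.2); st(); print(ctrl.tcp_to_tips)
print(ctrl.move_l(W(-212,-1.5,29+TP),vel=18,threshold=1.5)); st()
p,d=optics.grab_frame("scene");cv2.imwrite("pics/s1.png",cv2.resize(p[150:320,220:450,::-1],None,fx=3,fy=3))
E
```

```text
t 2.53 mill [-244.7   -1.1  200.2] F [-1.24 -0.26  0.39] w 15.3
t 4.1 mill [-244.5   -1.5   54.6] F [-0.09  0.57 -0.14] w 14.9
25.0
True
t 5.51 mill [-217.4   -1.5   53.5] F [0.04 0.76 0.11] w 15.3
```

View pics/s1.png

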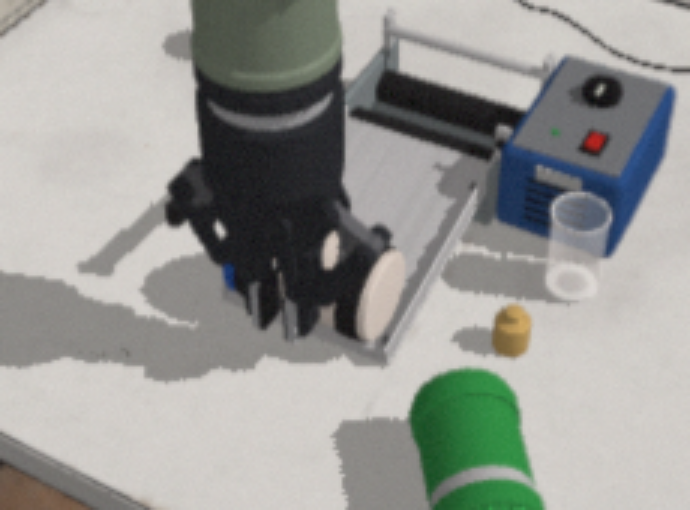

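The crop shows the fingers behind the jar at about (280,300), between the bands (the right band is at about (345,310)), and touching. I narrow them slightly for margin, then make one steady push up and over.

Run:
```python
from h import *
ctrl.gripper_to(11)
dx=166.5
ctrl.move_l(W(-217.4+dx,-2.3,53.5+dx*np.tan(.16)),vel=40); st()
ctrl.hold(.4)
p,d=optics.grab_frame("scene");cv2.imwrite("pics/s2.png",cv2.resize(p[130:300,220:450,::-1],None,fx=3,fy=3))
p,d=optics.grab_frame("top");cv2.imwrite("pics/t2.png",p[:,:,::-1])
st()
```

```text
t 10.15 mill [-51.   -2.3  80.4] F [-0.6  -0.08 -0.23] w 11.2
t 10.65 mill [-50.9  -2.3  80.3] F [-0.28 -0.42 -0.35] w 11.0
```

View pics/s2.png

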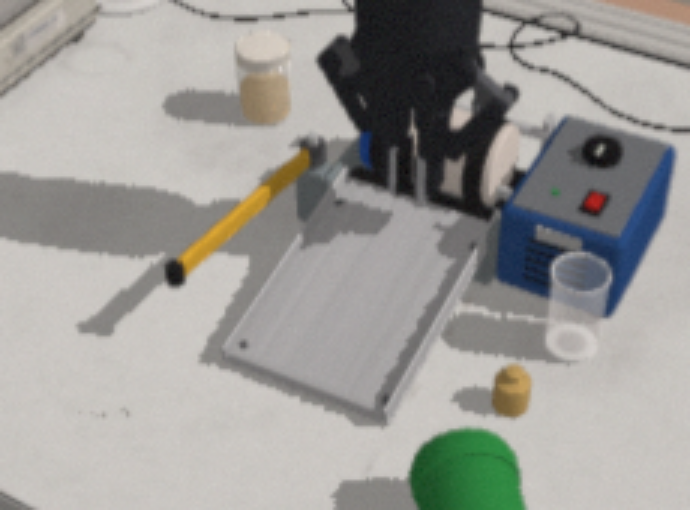

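The jar is past the front roller with no force on the fingers, and the gate at (245,210) is still open. I retreat, measure the jar, and move to the outer side of the gate.

```bash
cat >> h.py <<'E'
def gpose(a,off,z,r=100):  # bar splay a (mill), tool centre at distance off on its outer side
    b=np.array([-np.cos(a),np.sin(a)]);n=np.array([-np.sin(a),-np.cos(a)])
    p=np.array([-47,74])+r*b-off*n
    return W(p[0],p[1],z),rot(-np.pi/2-a)
E
python3 - <<'E'
from h import *
m=mill();ctrl.move_l(W(-100,-2.3,m[2]),vel=100);ctrl.move_l(W(-110,-2.3,180),vel=150)
ctrl.gripper_to(3)
P,R=gpose(.09,45,180);print(ctrl.solve_ik(P,R))
ctrl.move_ptp(P,R);st()
p,d=optics.grab_frame("top");cv2.imwrite("pics/t3.png",cv2.resize(p[130:300,230:410,::-1],None,fx=3,fy=3));X=cloud("top",d)
u,v=proj("top",W(0,0,80))[0].round().astype(int);
Q=X[v-18:v+19,u-28:u+29].reshape(-1,3);Q=Q[Q[:,2]>62];Q=(Q-O)@M;Q=Q[(abs(Q[:,0])<30)]
print("jar y",np.percentile(Q[:,1],[2,98]))
Q=Q[abs(Q[:,1])<22];A=np.c_[Q[:,0],Q[:,2],np.ones(len(Q))];w=np.linalg.lstsq(A,-(Q[:,0]**2+Q[:,2]**2),rcond=None)[0];print("jar c",-w[:2]/2)
hsv=cv2.cvtColor(p,cv2.COLOR_RGB2HSV);g=(hsv[...,0]>15)&(hsv[...,0]<32)&(hsv[...,1]>130)&(hsv[...,2]>100);g[:,:270]=0;g[:,320:]=0;g[:185]=0;g[265:]=0
vv,uu=np.nonzero(g);G=(plane("top",np.c_[uu,vv],63)-O)@M
if len(G)>20:
    l=cv2.fitLine(G[:,:2].astype(np.float32),2,0,.01,.01).ravel();print("gate splay",-np.arctan(l[1]/l[0]),l,len(G))
E
```

```text
[ 1.89415431e-01  2.15671272e-01  1.69702691e+00 -4.44089210e-16
  1.22889447e+00  2.69415431e-01]
t 14.03 mill [-142.5  127.6  180. ] F [-1.33 -0.76  0.22] w 3.0
jar y [-44.39749964  49.52210893]
jar c [ 0.31139605 56.69045313]
gate splay 0.09858204 [  0.9951447   -0.09842244 -93.26896     78.28661   ] 91
```

View pics/t3.png

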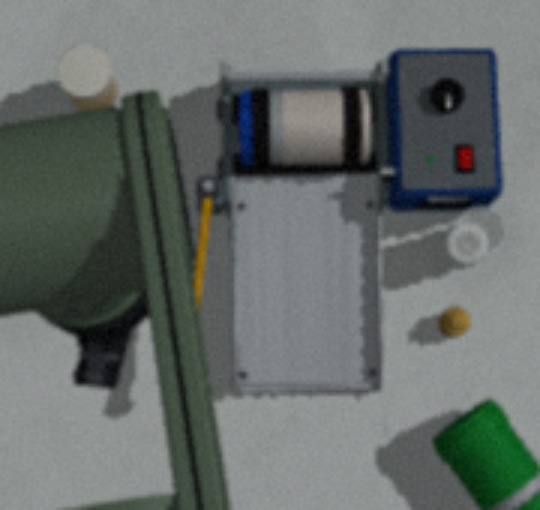

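The jar is home: at crop (305,125), with its fitted centre at mill (0.3, 56.7) against a seat at (0, 55.9). The gate splay is 0.10 and the neighbours are untouched, so I sweep the gate shut.

Run:
```python
from h import *
z=52+TP
ctrl.move_l(*gpose(.1,45,180)[:1],vel=150)
ctrl.move_l(gpose(.1,45,z)[0],vel=120);st()
P,R=gpose(.1,15,z);ctrl.move_l(P,R,vel=50)
for a in np.linspace(.1,-1.48,9)[1:]:
    P,R=gpose(a,14,z);ctrl.move_l(P,R,vel=60)
st()
ctrl.hold(.2)
e=np.array([8,0,0]);P,R=gpose(-np.pi/2,14,z)
print("stop",ctrl.move_l(P+M@e,R,vel=15,threshold=5));st()
p,d=optics.grab_frame("top");cv2.imwrite("pics/t4.png",cv2.resize(p[130:300,230:410,::-1],None,fx=3,fy=3))
```

```text
t 15.33 mill [-141.2  128.9   77.8] F [ 0.68 -0.54  0.52] w 3.1
t 19.97 mill [-70.6 -24.1  76.8] F [-0.77 -0.07 -0.29] w 2.9
stop True
t 20.92 mill [-60.6 -25.4  76.1] F [ 0.19  0.92 -0.63] w 3.2
```

It stopped at x = -60.6, where -61 was expected. I back away straight and check.

Run:
```python
from h import *
m=mill();ctrl.move_l(W(m[0]-50,m[1],m[2]),vel=60);ctrl.move_l(W(m[0]-60,m[1],200),vel=150)
ctrl.move_l(W(-200,60,260),vel=200);st()
p,d=optics.grab_frame("top");cv2.imwrite("pics/t5.png",cv2.resize(p[130:300,230:410,::-1],None,fx=3,fy=3))
q,d=optics.grab_frame("scene");cv2.imwrite("pics/s5.png",cv2.resize(q[130:300,220:450,::-1],None,fx=3,fy=3))
for n,p,(u0,v0,u1,v1) in(("top",p,(295,180,365,205)),("scene",q,(310,150,410,230))):
    h=cv2.cvtColor(p,cv2.COLOR_RGB2HSV);g=(h[...,0]>15)&(h[...,0]<32)&(h[...,1]>130)&(h[...,2]>90);k=np.zeros_like(g);k[v0:v1,u0:u1]=1
    vv,uu=np.nonzero(g&k);G=(plane(n,np.c_[uu,vv],63 if n=="top" else 60)-O)@M
    l=cv2.fitLine(G[:,:2].astype(np.float32),2,0,.01,.01).ravel();print(n,len(G),"gate dev from shut",np.arctan(l[0]/l[1]),l)
```

```text
t 23.73 mill [-200.    59.6  259.3] F [ 0.64 -0.95  0.61] w 2.7
top 153 gate dev from shut -0.023978308 [ 2.3976011e-02 -9.9971253e-01 -4.6504692e+01  2.9349532e+00]
scene 421 gate dev from shut -0.010258036 [ 1.0257855e-02 -9.9994737e-01 -4.9353245e+01  4.3750408e-01]
```

View pics/s5.png

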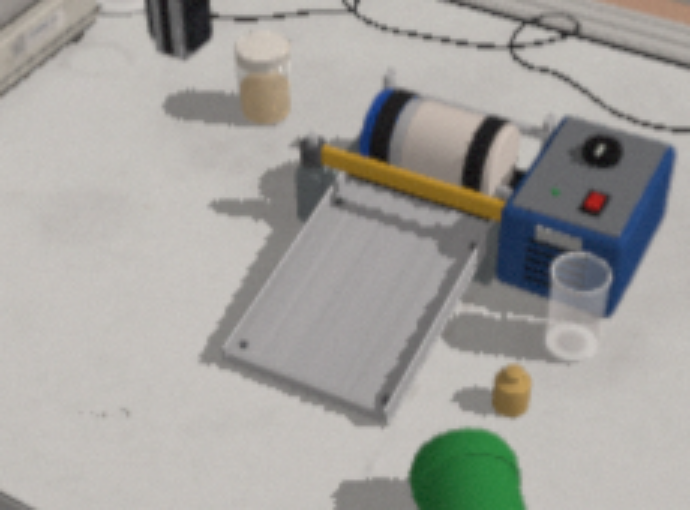

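View pics/t5.png

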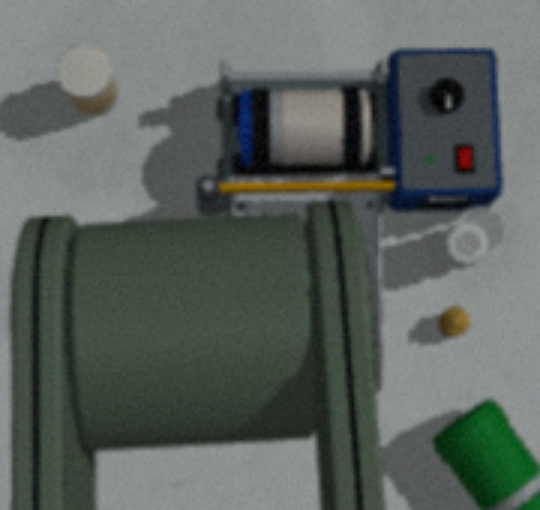

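Both views show the jar seated (s5 (440,145)), the gate across the ramp (from (320,150) to (500,210)), and the glass, weight and sample jar standing where they were. The tool force read near zero after the stop, so I press slowly once more to confirm the gate is fully against it.

Run:
```python
from h import *
R=rot(0)
ctrl.move_l(W(-115,-25,200),R,vel=200);ctrl.move_l(W(-100,-25,77),vel=150);ctrl.move_l(W(-68,-25,77),vel=60);ctrl.hold(.2)
print(ctrl.move_l(W(-56,-25,77),vel=8,threshold=6));st();ctrl.hold(.15);st()
m=mill();ctrl.move_l(W(-95,m[1],m[2]),vel=50);ctrl.move_l(W(-110,-25,200),vel=150);ctrl.hold(.2);st()
q,d=optics.grab_frame("scene")
h=cv2.cvtColor(q,cv2.COLOR_RGB2HSV);g=(h[...,0]>15)&(h[...,0]<32)&(h[...,1]>130)&(h[...,2]>90);k=np.zeros_like(g);k[150:230,310:410]=1
vv,uu=np.nonzero(g&k);G=(plane("scene",np.c_[uu,vv],60)-O)@M
l=cv2.fitLine(G[:,:2].astype(np.float32),2,0,.01,.01).ravel();print(len(G),np.arctan(l[0]/l[1]),l)
```

```text
True
t 27.6 mill [-60.5 -24.9  76.2] F [-0.82 -0.4  -0.56] w 2.7
t 27.75 mill [-61.2 -24.9  75.6] F [ 0.11 -0.17  0.14] w 2.8
t 29.76 mill [-110.7  -24.9  198.7] F [-0.9   0.38 -0.1 ] w 3.1
429 -0.0093664685 [ 9.3663316e-03 -9.9995613e-01 -4.9492157e+01  5.2002800e-01]
```

Same stop position and the same bar angle, so the gate is shut.

```bash
python3 -c "
from plant import ctrl
print(ctrl.finish_job())"
```

```text
the job is handed in; nothing more can be done
None
```

The job is handed in at about 30 s: the jar is home between the rollers, the gate is shut against its stop (two presses stopped at the same point), and the brass weight, glass and sample jar looked undisturbed in the last pictures I viewed.

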